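# Wind the flask press down exactly three turns

## Task

Free the crank of the flask press by turning its catch a full quarter turn clockwise, then wind the crank exactly three full turns clockwise (seen from above), so that the platen comes down by three pitches and the handle is back where it started. Nothing shows the count, so keep it yourself and do not wind beyond; leave the catch open, let go, and leave the other things on the bench where they are.

Things in the scene. Friction and masses are not known exactly. Their poses are not given: they have to be found in the camera images.
- press: flask press, fixed: grey base, two columns, brass flask on the bed, flat grey head plate (210 x 260 mm, top 143 mm above the bench) with the crank and its catch. Origin: under the crank axis at bench height; x points from the press's robot side to its far side, y to the left, z up. Place and yaw (within 0.6 rad) differ each time
- crank_axis (a point): point on the vertical axis of the crank, in the middle of the head plate, 214 mm above the bench, level with the middle of the handle. The crank arm lies 150 to 162 mm above the bench; opposite the handle it ends in a short tail block, 62 mm from the axis
- handle (a point): middle of the crank's upright handle: round black sleeve, 26 mm thick, 76 mm tall (166 to 242 mm above the bench, this point at 214), free to spin on its pin, so its orientation means nothing. Runs in a level circle of 65 mm radius about crank_axis; starts on the press's +y side. Takes about 2 N to move; stays where left
- crank (a joint): angle of the crank in rad: 0 at the start, 6.283 more with each full clockwise turn (seen from above). A stop prevents turning back past 0. Each turn lowers the platen 5 mm
- catch_wing (a point): the turn catch near the head plate's robot-side right corner (press x -80, y -52 mm): upright steel wing, 60 mm long, 10 mm thick, 161 to 187 mm above the bench, over a flat tongue 12 mm wide. This point is on its vertical pivot, half-way up the wing (174 mm). Its x axis runs along wing and tongue. Beside the wing it is free down to the plate at 143 mm
- tongue_tip (a point): tip of the catch's tongue (150 to 161 mm above the bench), 64 mm from the pivot. Locked, the tongue points along the press's +x and the tip stands against the side of the crank's tail block, so that the crank cannot turn clockwise; open, it points along the press's -y, clear of the crank all round
- catch (a joint): angle of the catch in rad: 0 locked, 1.571 (its stop) open, a quarter turn clockwise seen from above. Turns with about 0.06 N m; stays where left
- model: white plaster tooth model, 70 x 64 mm, 30 mm high, standing behind the press (its far side); a bystander, loose; origin at its underside
- wax_tin: flat round metal tin, 80 mm across, 30 mm high, standing beside the press on its right; a bystander, loose; origin at its underside
- brush: brush 180 mm long, lying beside the press on its left; a bystander, loose; origin at its underside
- bowl: black rubber mixing bowl, 120 mm across, 65 mm high; a bystander, loose; origin at its underside
- jar: amber glass jar, 64 mm across, 95 mm high; a bystander, loose; origin at its underside
- spatula: spatula 200 mm long, lying on the bench; a bystander, loose; origin at its underside
- articulator: brass articulator (model holder), 100 x 80 mm, 92 mm high; a bystander, loose; origin at its underside

How it is judged:
On the way, in this order (a step that is already met when the one before it is completed fails the run):
1. the catch is turned to open (value of joint catch above 1.2 rad), for 0.2 s.
2. the first turn of the crank is made (value of joint crank above 5.883 rad), for 0.05 s.
3. the second turn is made (value of joint crank above 12.166 rad), for 0.05 s.
4. the third turn is made (value of joint crank above 18.45 rad), for 0.05 s.
At the end, for the whole second after the job is handed in: The catch is open (more than 1.2 rad), the crank stands at rest three full clockwise turns from its start, within 0.4 rad (23 degrees), and no bystander has moved by 30 mm or more (value of joint catch above 1.2 rad and value of joint crank between 18.45 and 19.25 rad and velocity of joint crank between -0.1 and 0.1 rad/s and distance of each of model, wax_tin, brush, bowl, jar, spatula, articulator from where it was at the start of the episode below 0.03 m); the robot touches nothing.
It fails at once if the crank is wound clearly beyond three turns (by more than 0.6 rad) (value of joint crank above 19.45 rad).
It fails at once if a bystander is pushed more than 50 mm or knocked away (distance of any of model, wax_tin, brush, bowl, jar, spatula, articulator from where it was at the start of the episode above 0.05 m).
It also fails if it takes over 69 s, if anything falls off the work surface, if the arm or the gripper's body presses on something with over 40 N, if the wrist force passes 120 N, or if a joint passes its speed limit or range.

## Robot

A 6-joint arm with a two-finger parallel gripper is mounted at the origin on the work surface. World frame = base frame: x ahead of the robot, y to its left, z up, the work surface at z = 0. Lengths are in m, angles in rad, forces in N, time in s.
With the tool pointing down it reaches from about 0.325 to 0.9 m from the base axis. Payload 6.1 kg.
Tool frame: the origin (TCP) lies midway between the tips of the shut fingers; the grasp point (between the pads) lies 19 mm behind it; z points along the fingers, y is the line along which they close (so a half turn about z gives the same grasp; the last joint's range is limited). The gripper opens to 85 mm and grips with 20 to 120 N. Pads are 22 mm wide; open, the fingers measure 114 mm over their backs; the gripper's body (76 mm by 85 mm) begins 54 mm behind the grasp point. The pads swing forward as they close: fully open they stand 13 mm farther back than shut.
Start: joints at [0.976, 0.22, 1.526, -0, 1.395, -0.126], TCP at [0.282, 0.558, 0.194] pointing down, gripper open.
Joint ranges: [-2.98, 2.98], [-0.91, 2.08], [0.09, 2.57], [-1.24, 4.39], [0.2, 2.65], [-2.68, 2.68]. Speed limits (rad/s): [2.57, 2.57, 3.01, 3.14, 3.14, 3.14].

## Interface

Orientations are given as [roll, pitch, yaw] about the fixed x, y, z axes, in that order (R = Rz(yaw) Ry(pitch) Rx(roll)).
In Python, from plant import movep, move_l, set_joints, gripper_to, hold, inverse_kinematics, observe, get_image, get_calibration, Unreachable, job_done gives the robot as it stands. Calls block until the motion is done:
- movep(position, orientation): joint-space move of the TCP to a pose.
- move_l(position, feed=0.15, rotation=None, max_force=None): straight line of the TCP; rotation=None keeps the orientation; feed is the mean speed in m/s. With max_force (N) it stops when the force on the tool has changed by that much, and returns True; else False.
- set_joints(angles): joint-space move.
- gripper_to(opening, f_grip=None): finger opening in m; f_grip is the grip in N (None keeps the last); returns when the fingers have stopped.
- hold(seconds).
- inverse_kinematics(position, orientation): joint angles nearest the present ones, or None.
- observe(): the state.
- get_image(name): name is "side" or "top"; returns (picture, depth): 420x560x3 uint8, red, green, blue; 420x560 float32, m along the optical axis (not along the pixel's ray), 0 where there is no reading.
- get_calibration(name): a dict with "intrinsics" (3x3 intrinsics, pixels), "world_from_camera" (4x4, takes a point from camera to world coordinates). Camera axes: x right, y down, z forward; pixel columns grow to the right and rows downward; lengths in m; the calibration is good to about 2 mm. A picture is of the moment at which its call begins. get_calibration takes no time and is no camera call.
A pose or a line that the arm cannot do raises Unreachable and nothing moves.
- job_done(): hands the job in; it is judged then, once.
The state is a dict: "time_s": time; "q": joint angles; "joint_velocities": joint speeds; "joint_torque": joint torques, N m; "eef_pos": TCP position; "tcp_rot": TCP orientation; "ft_force": force on the tool from outside, world axes, zero at the start; "torque": the same for the moment, N m; "opening": finger opening in m; "grasp_force": force on a finger pad.
Only numpy, scipy, OpenCV 4.12 (cv2) and the standard library are available. Lean on these libraries where they do the work, as an engineer would, in place of code of your own. Each camera call takes 0.05 s, during which the arm holds its last target. There are 200 camera calls.

## Working session

There is one attempt and no reset: what is moved stays moved. The work goes in short steps, each a Python script; the robot and the scene stay as the last script left them, time stands still between calls to the robot, and variables do not carry over. Pictures are saved under pics/ and viewed, at most 10 in all, crops included, and the job is handed in when it is done.

```bash
mkdir -p pics; python3 - <<'E'
from plant import *
import cv2,numpy as np
for n in("top","side"):
    im,d=get_image(n); np.savez(f"{n}.npz",im=im,d=d,**{k:np.array(v) for k,v in get_calibration(n).items()})
    cv2.imwrite(f"pics/{n}0.png",im[:,:,::-1])
    c=get_calibration(n); print(n,np.round(c["intrinsics"],1).tolist(),np.round(c["world_from_camera"],3).tolist(),(d>0).mean())
o=observe();print(o["time_s"],o["tcp_rot"],o["eef_pos"])
E
```

```text
top [[547.0, 0.0, 291.7], [0.0, 547.0, 203.5], [0.0, 0.0, 1.0]] [[-0.001, -0.998, 0.066, 0.471], [-1.0, 0.002, 0.004, 0.008], [-0.004, -0.066, -0.998, 1.741], [0.0, 0.0, 0.0, 1.0]] 0.9959991496598639
side [[387.5, 0.0, 276.0], [0.0, 387.5, 211.1], [0.0, 0.0, 1.0]] [[0.989, -0.074, 0.125, 0.471], [-0.143, -0.628, 0.765, -0.725], [0.022, -0.775, -0.631, 0.775], [0.0, 0.0, 0.0, 1.0]] 0.9959056122448979
0.1 [-3.13985637e+00 -2.41238240e-04  2.67281162e+00] [0.282035  0.5570648 0.1932122]
```

View pics/top0.png

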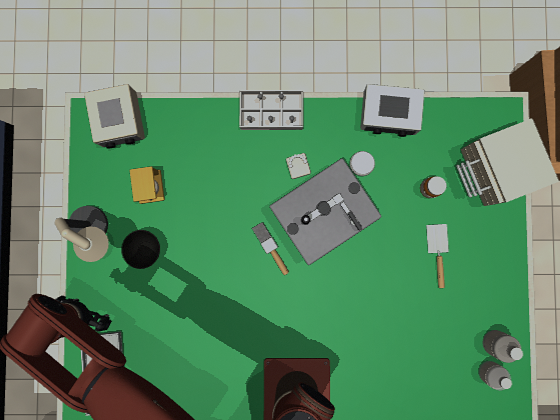

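View pics/side0.png

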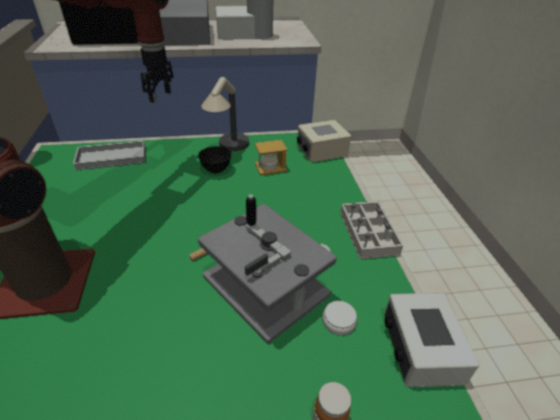

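The top view shows the plate with corners near (343,158), (381,213), (310,264) and (270,206). The crank axis is near (323,209), the handle near (306,219) and the catch wing near (352,217). The side view agrees: black handle at (251,210), wing at (257,264). I'll take the plate rectangle and the part heights from depth.

```bash
cat > meas.py <<'E'
import numpy as np,cv2
def cloud(n):
    f=np.load(n+".npz"); K,T,d=f["intrinsics"],f["world_from_camera"],f["d"]
    v,u=np.mgrid[:d.shape[0],:d.shape[1]]
    p=np.stack([(u-K[0,2])/K[0,0]*d,(v-K[1,2])/K[1,1]*d,d],-1)
    return p@T[:3,:3].T+T[:3,3],f["im"]
E
python3 - <<'E'
from meas import *
for n,(u0,u1,v0,v1) in dict(top=(260,395,145,275),side=(190,345,185,345)).items():
    P,im=cloud(n); sub=P[v0:v1,u0:u1].reshape(-1,3); col=im[v0:v1,u0:u1].reshape(-1,3).astype(int)
    z=sub[:,2]; pl=sub[(z>.13)&(z<.156)]
    r=cv2.minAreaRect(pl[:,:2].astype(np.float32)*1000)
    print(n,"plate z",np.median(pl[:,2]),"rect",r)
    h=sub[z>.195]; print("handle",len(h),np.median(h,0),h.min(0),h.max(0))
    t=sub[h[:,2].max()-.012<z] if len(h) else h; print("top of handle",len(t),t.mean(0))
    w=sub[(z>.178)&(z<.192)]; print("wing lvl",len(w))
    c=np.array(r[0])/1000
    hv=t.mean(0)[:2]-c; print("handle rel",hv,np.hypot(*hv),"yaw",np.arctan2(-hv[0],hv[1]))
    for yaw in [np.arctan2(-hv[0],hv[1])]:
        R=np.array([[np.cos(yaw),-np.sin(yaw)],[np.sin(yaw),np.cos(yaw)]])
        q=(w[:,:2]-c)@R; k=np.hypot(q[:,0]+.08,q[:,1]+.052)<.05; 
        print("wing press frame mean",k.sum(),q[k].mean(0),q[k].min(0),q[k].max(0))
E
```

```text
top plate z 0.14308949392974424 rect ((555.0016479492188, -82.95970153808594), (210.43096923828125, 260.2525634765625), 33.47983932495117)
handle 145 [0.47112481 0.00789025 1.74082015] [ 0.47112481 -0.03366838  0.19774414] [0.53889821 0.00789025 1.74082015]
top of handle 74 [0.47112481 0.00789025 1.74082015]
wing lvl 77
handle rel [-0.08387684  0.09084996] 0.12364885247672443 yaw 0.7455106558119904
wing press frame mean 74 [-0.07679107 -0.03985424] [-0.10736889 -0.04846827] [-0.04897149 -0.03075181]
side plate z 0.14152965587810507 rect ((551.1160278320312, -84.03236389160156), (211.3694305419922, 262.3117980957031), 33.38071060180664)
handle 315 [ 0.51812122 -0.03527031  0.23559245] [ 0.47062529 -0.72450563  0.19530514] [ 0.53565383 -0.01784088  0.77483846]
top of handle 98 [ 0.47062529 -0.72450563  0.77483846]
wing lvl 190
handle rel [-0.08049074 -0.64047326] 0.6455112369114847 yaw 3.0165742371468465<stdin>:15: RuntimeWarning: Mean of empty slice.
  ret = um.true_divide(
Traceback (most recent call last):
ValueError: zero-size array to reduction operation minimum which has no identity
```

The plate is 210 x 260 mm at z 0.143, matching the given size. Its centre is about (0.5535, -0.0835) and the yaw about 0.584. Next I'll check the handle and wing against these, then approach the catch.

```bash
cat > geo.py <<'E'
import numpy as np
YAW=0.5835; C=np.array([.5535,-.0835])
R2=np.array([[np.cos(YAW),-np.sin(YAW)],[np.sin(YAW),np.cos(YAW)]])
def W(x,y,z): return [*(C+R2@np.array([x,y])),z]
E
python3 - <<'E'
from meas import *; from geo import *
from plant import *
for n in("top","side"):
    P,im=cloud(n); S=P[140:345,190:395].reshape(-1,3); z=S[:,2]
    q=(S[:,:2]-C)@R2
    h=q[(z>.23)&(z<.25)&(np.hypot(q[:,0],q[:,1]-.065)<.03)]
    k=(z>.18)&(z<.192)&(np.hypot(q[:,0]+.08,q[:,1]+.052)<.05); w=q[k]
    print(n,"handle",len(h),h.mean(0),h.min(0),h.max(0),"\n wing",len(w),w.mean(0),w.min(0),w.max(0),np.polyfit(w[:,0],w[:,1],1))
for y in(YAW-np.pi,YAW,):
    for a in (0,-np.pi/2): print(y,a,inverse_kinematics(W(-.08,-.052,.164),[np.pi,0,y+a]))
p=observe()["eef_pos"]
move_l([p[0],p[1],.33],feed=.3)
movep(W(-.08,-.052,.30),[np.pi,0,YAW+np.pi])
o=observe();print(o["time_s"],o["eef_pos"],W(-.08,-.052,.3),o["q"])
E
```

```text
top handle 62 [0.0110535  0.06510302] [-0.00028049  0.05296485] [0.0233544  0.07723337] 
 wing 68 [-0.067746   -0.05205994] [-0.09852416 -0.05710372] [-0.03959213 -0.04694262] [ 0.00785065 -0.05152809]
side handle 89 [0.00504352 0.0614077 ] [-0.00455619  0.05078448] [0.0183799  0.07438929] 
 wing 124 [-0.07334605 -0.05275788] [-0.10161914 -0.05718592] [-0.04284542 -0.04644242] [-0.00873483 -0.05339855]
-2.558092653589793 0 [-0.46557225  0.04840862  1.77421107  0.          1.31897296 -2.61986858]
-2.558092653589793 -1.5707963267948966 [-0.46557225  0.04840862  1.77421107  0.          1.31897296 -1.04907225]
0.5835 0 [-4.65572252e-01  4.84086199e-02  1.77421107e+00 -4.44089210e-16
  1.31897296e+00  5.21724075e-01]
0.5835 -1.5707963267948966 [-4.65572252e-01  4.84086199e-02  1.77421107e+00 -4.44089210e-16
  1.31897296e+00  2.09252040e+00]
3.4 [ 0.51558181 -0.17041154  0.29996819] [np.float64(0.5153861503212809), np.float64(-0.17097190670534174), 0.3] [-4.64615108e-01 -2.54450502e-02  1.59477823e+00  2.00382819e-04
  1.57231108e+00 -2.61958268e+00]
```

The handle and wing both sit about 9.5 mm further along press x than the plate centre suggests. Both views agree, and the radius and spacings come out right. I'll shift the origin, use the yaw branch with more wrist range, and turn the catch.

```bash
echo 'C=C+R2@np.array([.0095,-.0005])' >> geo.py
python3 - <<'E'
from geo import *
from plant import *
pi=np.pi
def st(m): o=observe();print(m,round(o["time_s"],2),np.round(o["eef_pos"],4),np.round(o["ft_force"],1),np.round(o["torque"],2),round(o["opening"],4),o["grasp_force"])
movep(W(-.08,-.052,.23),[pi,0,YAW]); gripper_to(.05)
print("contact",move_l(W(-.08,-.052,.165),feed=.06,max_force=10)); st("down")
gripper_to(0,f_grip=25); st("grip")
for a in np.arange(10,101,10):
    movep(W(-.08,-.052,.165),[pi,0,YAW-np.radians(min(a,94))])
    if a%30==0 or a==100: st(a)
E
```

```text
contact False
down 7.73 [ 0.524  -0.1663  0.1656] [-0.  -0.3  0. ] [-0.    0.01 -0.03] 0.0499 0.0
grip 8.27 [ 0.5236 -0.1661  0.165 ] [ 0.3 -0.5  0.1] [ 0.06  0.01 -0.  ] 0.0001 0.0
30 9.14 [ 0.5236 -0.1662  0.165 ] [-0.4 -0.3 -0.6] [-0.05  0.01 -0.02] 0.0 0.0
60 10.02 [ 0.5236 -0.1661  0.165 ] [-0.8 -0.1 -0.2] [-0.01 -0.02 -0.06] -0.0 0.0
90 10.89 [ 0.5236 -0.1662  0.165 ] [0.8 0.2 0.1] [ 0.01 -0.03  0.01] -0.0003 0.0
100 11.14 [ 0.5236 -0.1662  0.165 ] [ 0.8  0.5 -0.2] [ 0.01 -0.01  0.02] 0.0003 0.0
```

The fingers closed on nothing, so I'll look before moving again.

```bash
python3 - <<'E'
from plant import *
import cv2,numpy as np
for n in("top","side"):
    im,d=get_image(n); np.savez(f"{n}.npz",im=im,d=d,**{k:np.array(v) for k,v in get_calibration(n).items()})
    c=im[130:290,240:430] if n=="top" else im[170:340,170:370]
    cv2.imwrite(f"pics/{n}1.png",cv2.resize(c,None,fx=3,fy=3,interpolation=2)[:,:,::-1])
E
```

```text
(no output)
```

View pics/side1.png

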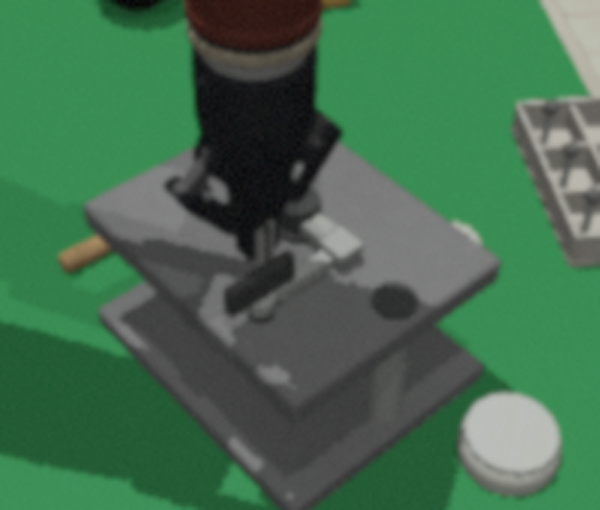

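View pics/top1.png

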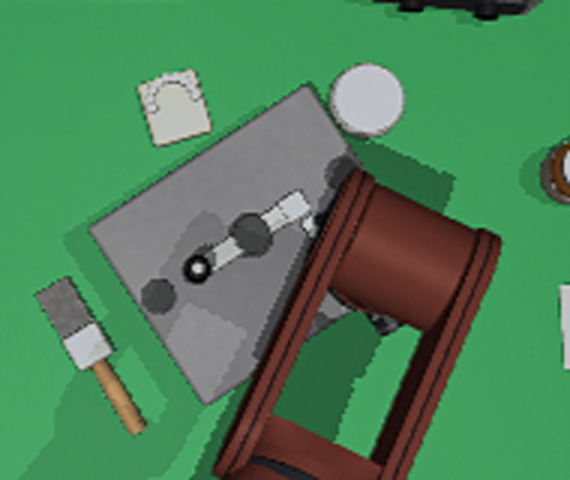

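In the side crop the wing is at about (260,283), still locked. The fingertips show just behind or above it at (262,245). They are either too high or off to +y, so I'll get their position from depth.

```bash
python3 - <<'E'
from meas import *; from geo import *
from plant import *
P,im=cloud("side")
for vc in range(225,320,6):
    row=[]
    for uc in (228,240,252,258,264,270,282,294):
        v=170+vc//3;u=170+uc//3; p=P[v,u]; q=R2.T@(p[:2]-C)*1000
        row.append("%4d,%4d,%4d"%(q[0],q[1],p[2]*1000))
    print(vc,' | '.join(row))
o=observe();print(o["eef_pos"],R2.T@(o["eef_pos"][:2]-C),o["tcp_rot"],YAW-np.radians(94))
E
```

```text
225 -111, -60, 256 |  -99, -57, 246 |  -92, -60, 244 |  -89, -63, 244 |  -82, -60, 237 |  -77, -60, 234 |  -17,  -2, 153 |  -11,  -9, 155
231 -111, -59, 249 |  -97, -53, 236 |  -89, -56, 233 |  -87, -60, 235 |  -82, -59, 231 |  -77, -60, 229 |  -18,  -3, 148 |  -13, -11, 151
237  -48,  24, 140 | -431,-488, 774 |  -88, -55, 226 |  -87, -60, 229 |  -83, -62, 228 |  -78, -61, 224 |  -19,  -5, 144 |  -13, -12, 146
243  -53,  19, 141 |  -96, -52, 224 |  -88, -55, 221 |  -87, -59, 223 |  -83, -60, 221 |  -78, -61, 219 |  -22,  -8, 142 |  -15, -14, 142
249  -57,  13, 141 |  -94, -49, 214 |  -89, -56, 217 |  -88, -61, 219 |  -83, -61, 217 |  -77, -60, 212 |  -26, -13, 142 |  -20, -19, 142
255  -62,   7, 142 |  -93, -48, 207 |  -89, -56, 210 |  -87, -59, 211 |  -83, -61, 211 |  -77, -59, 205 |  -57, -49, 184 |  -23, -23, 141
261  -65,   3, 141 |  -57,   0, 140 |  -89, -56, 205 |  -87, -59, 206 |  -83, -60, 204 |  -68, -49, 185 |  -60, -52, 183 |  -27, -27, 141
267  -69,  -1, 142 |  -62,  -6, 141 |  -55, -13, 142 |  -78, -48, 186 |  -75, -51, 185 |  -71, -53, 184 |  -61, -54, 178 |  -43, -46, 
[... 539 characters left out ...]
|  -47, -51, 141
297 -109, -54, 182 |  -99, -53, 174 |  -90, -55, 169 |  -84, -55, 165 |  -78, -54, 160 |  -75, -57, 160 |  -63, -57, 152 |  -51, -55, 141
303 -110, -55, 177 | -100, -55, 170 |  -89, -55, 162 |  -85, -56, 161 |  -81, -58, 159 |  -77, -59, 157 |  -61, -54, 141 |  -54, -59, 140
309 -109, -53, 169 | -101, -56, 165 |  -90, -55, 156 |  -86, -58, 156 |  -82, -59, 155 |  -77, -60, 151 |  -66, -59, 143 |  -59, -65, 143
315 -110, -54, 164 |  -91, -43, 140 |  -90, -55, 150 | -431,-488, 774 |  -83, -61, 150 |  -76, -59, 143 |  -68, -62, 140 |  -62, -68, 141
[ 0.52361022 -0.16615196  0.16501943] [-0.07998115 -0.0520086 ] [-3.14153861e+00 -8.60130302e-06 -1.05319228e+00] -1.05710949687467
```

Depth puts the shut fingertips at about z 0.204, while the reported TCP z is 0.165. That means they closed roughly 17 mm above the wing. I'll check this with a gentle touch on the plate beside the wing, at known height 0.143.

```bash
python3 - <<'E'
from geo import *
from plant import *
pi=np.pi
move_l(W(-.08,-.052,.20),feed=.15)
movep(W(-.08,-.1,.19),[pi,0,YAW])
print(move_l(W(-.08,-.1,.095),feed=.03,max_force=5))
o=observe();print(o["time_s"],o["eef_pos"],o["ft_force"],o["opening"])
move_l(W(-.08,-.1,.17),feed=.15)
E
```

```text
True
15.55 [ 0.55001512 -0.20620955  0.10596133] [0.15964191 0.0115108  4.74917183] -0.00023389791032582164
```

The touch came at reported z 0.106, against the plate's true 0.143. So the real fingertips are 37 mm above the reported TCP, which agrees with the camera. I'll correct for that and redo the catch.

```bash
echo 'DZ=.037  # real tips above reported TCP' >> geo.py
python3 - <<'E'
from geo import *
from plant import *
pi=np.pi
def st(m): o=observe();print(m,round(o["time_s"],2),np.round(o["eef_pos"],4),np.round(o["ft_force"],1),np.round(o["torque"],2),round(o["opening"],4),o["grasp_force"])
z=.166-DZ
movep(W(-.08,-.052,.20),[pi,0,YAW]); gripper_to(.05)
c=move_l(W(-.08,-.052,z),feed=.06,max_force=8); st(("down",c))
if c: raise SystemExit
gripper_to(0,f_grip=25); st("grip")
if observe()["opening"]<.006: raise SystemExit
for a in np.arange(10,101,10):
    movep(W(-.08,-.052,z),[pi,0,YAW-np.radians(min(a,92))])
    if a%30==0 or a==100: st(a)
gripper_to(.05); move_l(W(-.08,-.052,.21),feed=.15); st("up")
movep(W(-.0,.065,.26),[pi,0,YAW-pi/2])
im,d=get_image("side"); import cv2; cv2.imwrite("pics/side2.png",cv2.resize(im[170:340,170:370],None,fx=3,fy=3,interpolation=2)[:,:,::-1])
st("over handle")
E
```

```text
('down', False) 18.34 [ 0.524  -0.1663  0.1296] [-0.6 -0.1 -0.1] [-0.01 -0.    0.03] 0.05 0.0
grip 18.77 [ 0.5239 -0.1664  0.1294] [-0.1 -1.6  0.1] [-0.08 -0.05  0.03] 0.0092 27.825559079647064
30 19.65 [ 0.5237 -0.1658  0.1293] [-1.9  3.1  4.5] [ 0.4   0.19 -0.03] 0.0092 28.380621671676636
60 20.52 [ 0.5238 -0.1651  0.1293] [-1.3  4.3  5.8] [ 0.76  0.16 -0.05] 0.0094 28.43879520893097
90 21.4 [ 0.5243 -0.1646  0.1293] [1.3 5.8 4.8] [ 0.96 -0.11 -0.08] 0.0097 28.32634538412094
100 21.65 [ 0.5243 -0.1646  0.1293] [1.1 6.2 5.2] [ 0.96 -0.19  0.62] 0.0095 34.212135672569275
up 22.81 [ 0.5232 -0.166   0.2092] [ 0.1 -0.2 -1.4] [-0.07  0.03  0.03] 0.0499 0.0
over handle 23.51 [ 0.5253 -0.0249  0.2585] [ 0.  -0.4 -0.4] [ 0.    0.02 -0.01] 0.0499 0.0
```

View pics/side2.png

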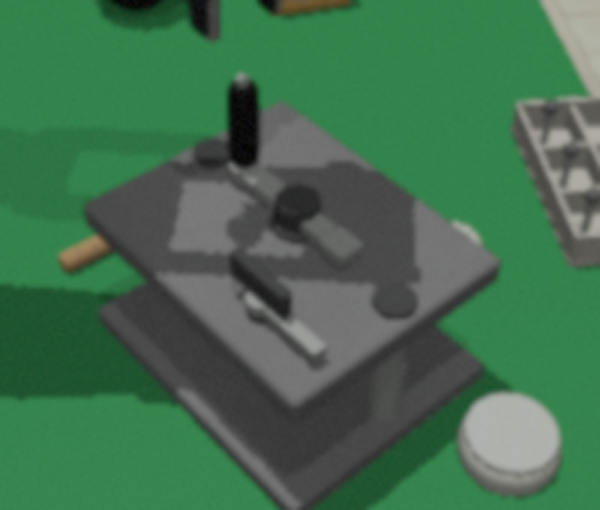

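The side view shows the catch open, with the tongue at about (285,325) pointing along press -y. The handle is free at (243,120) with the gripper above it. The drift while turning suggests the origin is 1–2 mm further along +x, so I'll include that, grip the handle and wind the first turn.

```bash
echo 'C=C+R2@np.array([.0015,.0008])' >> geo.py
cat > wind.py <<'E'
from geo import *
from plant import *
pi=np.pi; ZH=.203-DZ
def st(m):
    o=observe();print(m,round(o["time_s"],2),np.round(1e3*R2.T@(o["eef_pos"][:2]-C),1),"F press",np.round(R2.T@o["ft_force"][:2],1),round(o["ft_force"][2],1),round(o["opening"],4),round(o["grasp_force"],1))
    return o
def turn(a0,a1,step=20,feed=.12,r=.065):
    for a in np.linspace(a0,a1,round((a1-a0)/step)+1)[1:]:
        t=np.radians(90-a)
        move_l(W(r*np.cos(t),r*np.sin(t),ZH),feed=feed)
        o=observe()
        if a%60<1: st(a)
        if o["opening"]<.02 or np.linalg.norm(o["ft_force"])>35: st(("STOP",a)); raise SystemExit
E
python3 - <<'E'
from wind import *
movep(W(0,.065,.22),[pi,0,YAW-pi/2])
c=move_l(W(0,.065,ZH),feed=.08,max_force=8); st(("down",c))
if c: raise SystemExit
gripper_to(0,f_grip=30); st("grip")
turn(0,360)
E
```

```text
('down', False) 24.62 [ 0.2 64.8] F press [-0.1  0.4] 0.0 0.0499 0.0
grip 24.95 [ 0.4 64.7] F press [-1.3  0.3] 3.2 0.0248 29.6
60.0 25.98 [56.5 31.7] F press [ 1.3 -0.9] 5.5 0.0252 30.2
120.0 27.0 [ 55.7 -33.8] F press [ 1.2 -2.4] 5.1 0.0248 30.2
180.0 28.02 [ -1.6 -65.4] F press [-1.7 -0.7] 7.2 0.0253 30.4
240.0 29.05 [-57.1 -31.7] F press [-0.2  2.1] 7.7 0.0249 30.5
300.0 30.07 [-55.9  33. ] F press [2.7 0.6] 7.3 0.0251 30.5
360.0 31.1 [ 0.3 64.7] F press [1.6 0.1] 6.9 0.0252 30.6
```

The first turn ran cleanly with low forces and a steady grip. Next are the remaining two turns, then release and check.

```bash
python3 - <<'E'
from wind import *
import cv2
turn(360,1080); hold(.2)
gripper_to(.06); move_l(W(0,.065,.25),feed=.2); st("up")
set_joints([.7,*observe()["q"][1:]]); hold(.2)
im,d=get_image("side"); t,d2=get_image("top")
np.savez("top.npz",im=t,d=d2,**{k:np.array(v) for k,v in get_calibration("top").items()})
cv2.imwrite("pics/end.png",cv2.resize(np.hstack([im[170:340,170:370],t[130:300,230:430]]),None,fx=2,fy=2)[:,:,::-1])
from meas import cloud
P,_=cloud("top"); S=P[140:280,250:400].reshape(-1,3); q=(S[:,:2]-C)@R2
h=q[(S[:,2]>.225)&(S[:,2]<.25)]; print("handle",len(h),h.mean(0),observe()["time_s"])
E
```

```text
420.0 32.12 [56.6 31.6] F press [ 3.2 -0.9] 7.3 0.0244 30.5
480.0 33.15 [ 55.5 -34.2] F press [ 0.9 -4.1] 6.2 0.0251 30.4
540.0 34.17 [ -1.9 -65.4] F press [-1.8 -0.2] 8.0 0.0247 30.6
600.0 35.2 [-57.1 -31.7] F press [-0.4  2.2] 7.9 0.025 30.7
660.0 36.23 [-56.1  32.8] F press [2.3 0.5] 6.8 0.0246 30.6
720.0 37.25 [ 0.2 64.8] F press [ 2.5 -0.7] 7.4 0.0254 30.7
780.0 38.27 [56.5 31.6] F press [ 3.2 -0.6] 7.1 0.0251 30.6
840.0 39.3 [ 55.4 -34.2] F press [ 0.8 -3. ] 6.1 0.0251 30.5
900.0 40.33 [ -2.  -65.4] F press [-2.3  0.3] 9.3 0.0248 30.7
960.0 41.35 [-57.1 -31.7] F press [0.8 2.8] 8.6 0.0252 30.8
1020.0 42.38 [-56.1  32.8] F press [2.5 0.5] 7.4 0.0253 30.7
1080.0 43.4 [ 0.1 64.7] F press [2.  0.6] 7.8 0.0249 30.8
up 44.6 [-0.2 65.2] F press [0.1 0.3] 0.5 0.0601 0.0
handle 62 [0.00049199 0.0647197 ] 46.5667
```

View pics/end.png

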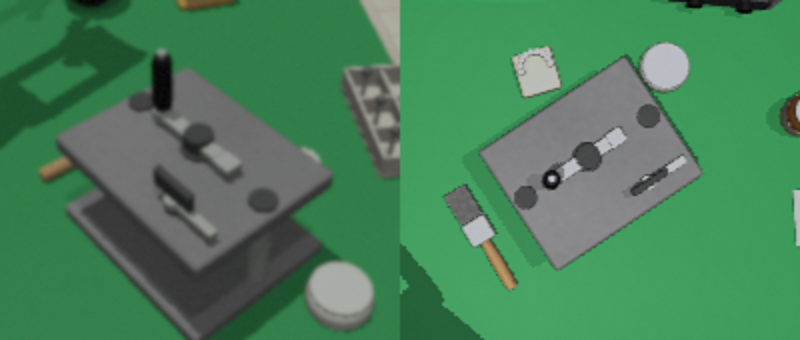

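The handle is back on +y at press (0.5, 64.7) mm, around (551,180) in the picture. The catch is still open at about (658,175), the tin, model and brush have not moved, and the arm is clear.

```bash
python3 -c "
from plant import *
print(job_done())"
```

```text
the job is handed in; nothing more can be done
None
```

I turned the catch open and wound the crank exactly three turns clockwise, with the handle back at its start and the arm clear. In the final pictures the model, tin and brush look unmoved, and the arm met nothing else. The job is handed in, but no verdict was returned.

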